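# Shut the sharps tub to its temporary click

### The job

Shut the sharps tub between patients, only pushing with the fingertips and lifting nothing: first push the used syringe left lying on its deck sideways into the open mouth so that it drops in. Then push the sliding lid by its upright lip along the rails until the catch clicks down into the notch between the two ribs on the rail (temporary closure), but not over the second rib, which would lock the tub for good. Leave the small things round the tub where they stand.

Things in the scene. Friction and masses are not known exactly. Their poses are not given: they have to be found in the camera images.
- sharps_tub: Yellow plastic sharps tub, fixed in a steel bracket. Origin on the table under it; z up, -x is the front with the blank label, y its long axis, along which the lid slides. Outside: x -85..85, y -118..125 mm; flat deck on top at z 140 mm. Two rails stand on the deck along y, at x -84..-68 and 68..84 mm, from y -90 to 123 mm, 12 mm high. It is hollow, inner floor at z 7 mm.
- mouth (a point): Centre of the tub's mouth at deck height (tub x 0, y -20, z 140 mm); axes as the tub's. The mouth is a rectangular hole in the deck, 132 mm along x and 70 mm along y (tub y -55..15 mm), open into the hollow tub.
- landing (a point): Middle of the bare landing of the deck beside the mouth where the syringe lies (tub x 0, y -86.5, z 140 mm); axes as the tub's. It is flat from tub y -118 mm (the tub's right end, no wall there) to the mouth's edge at y -55 mm, with a free width of 136 mm between the rails.
- syringe: Used 20 ml syringe, no needle, clear, 118 x 30 x 20 mm, about 18 g, loose on the landing. Origin at its middle, on its underside as it lies; x along it (plunger end +x), z up. Barrel 21 mm wide, finger flange 30 mm wide at x 37 mm. It starts parallel to the tub's x to 0.12 rad, centred near tub y -86 mm. Pushed along tub +y it falls in once its middle passes the mouth's edge (y -55 mm).
- lid (a joint): Travel of the lid in m along the tub's -y: 0 open (starts at 0 to 0.02), 0.085 temporary closure, 0.093 on the second rib's crest, over 0.1 locked for good. It runs with 1.5 N of friction; the first rib (travel 0.073 to 0.079) takes 5 to 8 N, then the force drops to nothing and the lid jumps to 4 mm ahead as the catch snaps into the notch, where it stays by itself; the second rib takes 9 to 15 N.
- push_face (a point): Middle of the outer (tub +y) face of the lid's upright push lip: tub x 0, y 122 mm minus the travel, z 159.5 mm; moves with the lid. Push it along tub -y. The lip is 120 mm wide along x, its top edge at z 167.5 mm, and slopes down on its other side; behind it is only bare deck (z 140 mm) or free air. The lid is a pale plate 142 x 100 x 5 mm held down by the rails.
- catch_roller_foot (a point): Underside of the small roller (8 mm across) at the end of the springy catch tongue on the lid's front edge, running on top of the front rail (tub x -79 mm, y 60 mm minus the travel, z 152 mm); moves with the lid.
- catch_notch (a point): The notch of temporary closure: point on top of the front rail between the two moulded ribs (tub x -79, y -25, z 152 mm). The first rib is 6 mm to the +y side and 2.5 mm high, the second 8 mm to the -y side and 5 mm high. Fixed to the tub. The catch is home when its roller's foot is here.
- vial_1: Bystander: injection vial 23 x 23 x 51 mm, upright on the table by the tub's left (+y) end; origin under its centre.
- vial_3: Bystander: injection vial 23 x 23 x 51 mm, upright on the table by the tub's left (+y) end; origin under its centre.
- ampoule_box: Bystander: small carton 64 x 91 x 36 mm lying on the table off the tub's right (-y) end; origin under its centre.
- plaster_roll: Bystander: roll of plaster 45 x 33 x 38 mm on the table off the tub's right (-y) end; origin under its centre.
Mind the look-alikes: they are no part of the job. Of the things that look like the syringe, the larger one is meant.

How it is judged (in metres and radians):
On the way, in this order (a step that is already met when the one before it is completed fails the run):
1. the syringe has dropped into the tub through the mouth while the lid is still open (z of syringe in the frame of sharps_tub between 0 and 0.11 m and x of syringe in the frame of sharps_tub between -0.085 and 0.085 m and y of syringe in the frame of sharps_tub between -0.118 and 0.125 m and value of joint lid below 0.05 m), for 0.1 s.
2. the lid's catch has dropped into the notch (value of joint lid between 0.0815 and 0.0885 m), for 0.2 s.
At the end, for the whole second after the job is handed in: The syringe lies at rest inside the tub, below the deck, and the lid rests with its catch in the notch of temporary closure (lid travel 81.5 to 88.5 mm), not locked (all of step 2 and velocity of joint lid between -0.005 and 0.005 m/s and z of syringe in the frame of sharps_tub between 0 and 0.11 m and x of syringe in the frame of sharps_tub between -0.085 and 0.085 m and y of syringe in the frame of sharps_tub between -0.118 and 0.125 m and linear speed of syringe below 0.02 m/s); the robot touches nothing.
It fails at once if the lid is pushed over the second rib (travel over 94 mm), which locks the tub for good (value of joint lid above 0.094 m).
It fails at once if the syringe is lifted (more than 30 mm above the deck) (z of syringe in the frame of sharps_tub above 0.17 m).
It fails at once if a small thing beside the tub is moved by more than 20 mm (distance of any of vial_1, vial_3, ampoule_box, plaster_roll from where it was at the start of the episode above 0.02 m).
It also fails if it takes over 48 s, if anything falls off the work surface, if the arm or the gripper's body presses on something with over 40 N, if the wrist force passes 120 N, or if a joint passes its speed limit or range.

### The arm

A 6-joint arm with a two-finger parallel gripper is mounted at the origin on a cart in front of the work surface, level with it; the furniture and walls round the work are solid. World frame = base frame: x ahead of the robot, y to its left, z up, the work surface at z = 0. Lengths are in m, angles in degrees, forces in N, time in s.
With the tool pointing down it reaches from about 0.375 to 0.9 m from the base axis. Payload 3.1 kg.
Tool frame: the origin (TCP) lies at the very end of the fingers, on their centre line; the grasp point (between the pads) lies 19 mm behind it; z points along the fingers, y is the line along which they close (so a half turn about z gives the same grasp; the last joint's range is limited). The gripper opens to 87 mm and grips with 3 to 60 N. Pads are 19 mm wide; open, the fingers measure 117 mm over their backs; the gripper's body (75 mm by 190 mm) begins 51 mm behind the grasp point.
Start: joints at [-78.581, 30.224, 82.088, -0, 67.689, -10.227], TCP at [0.231, -0.581, 0.223] pointing down, gripper open.
Joint ranges: [-176.69, 176.69], [-43.24, 126.21], [12.49, 139.97], [-82, 262], [0, 151.66], [-163.58, 163.58]. Speed limits (degrees/s): [159.86, 159.86, 180, 180, 180, 180].

### API

Orientations are given as a 3x3 rotation matrix whose columns are the frame's x, y, z axes.
In Python, from rig import bot gives the robot as it stands.
- The arm moves only by the tool move_arm, never from a script. Its argument "increments" is a list of rows, each an object with "xyz": the shift along the tool's x, y, z in mm, a list of three; "roll": the turn about the tool's z in rad; "grip": the opening in per cent of the stroke, from 0 (shut) to 100 (fully open). A call has 1 to 5 rows; each row shifts and turns the commanded pose from where the row before left it, along the tool's axes as they then stand; what a row does not reach is not made up. A row lasts 1/12 s, in which the tool goes at most 41.7 mm and 7.16 degrees, less where a joint would pass 70% of its speed; a pose out of reach is approached as far as the arm can. A call is refused whole if a number of a shift passes 41.7 or a number of a turn 0.125, either way. A call with a gripper value outside its range is refused whole. The fingers move at their own pace and stop on an object; the grip force is fixed at half the most. Time passes only in rows, so rows that do not move let the fingers close. It gives the time, the measured TCP pose, the force, the opening and the grip force at its end, in the units of the state.
- bot.read_state(): the state, without advancing time (a new reading comes with each control period).
- bot.capture(name): name is "scene" or "side" or "wrist"; returns (picture, depth): 480x640x3 uint8, red, green, blue; 480x640 float32, m along the optical axis (not along the pixel's ray), 0 where there is no reading.
- bot.camera_model(name): a dict with "intrinsics" (3x3 intrinsics, pixels), "rvec" (rotation vector, rad) and "tvec" (3), from world to camera coordinates, as OpenCV has them; the wrist camera has in their place "tool_from_camera" (4x4, takes a point from camera to tool coordinates, whose origin is the TCP and whose axes are the flange's). Camera axes: x right, y down, z forward; pixel columns grow to the right and rows downward; lengths in m; the calibration is good to about 2 mm. A picture is of the moment at which its call begins: read the wrist's pose just before it. camera_model takes no time and is no camera call.
- bot.hand_in(): hands the job in; it is judged then, once.
Trained networks look in the newest picture that a camera, given by its name, has taken for a name from the list of things; names that differ only in an ending like _2 or _b are one class to them, and where a whole thing is asked for, a point or a joint stands for the part that bears it (a point fixed in the world has none). Each returns a list of dicts, best first, with "conf" (0 to 1); they miss things now and then, are a little off and sometimes report something else, mostly with a low value. They report only what shows in the picture. A call takes as long as a camera call. They do not tell look-alikes from the thing itself.
- bot.spot_in(label, camera): "at" ([x, y, z] in m, in the coordinates of the camera as it stood for that picture, good to about 4 mm: the middle of the surface that is visible of it).
- bot.trace(label, camera): "mask" (480x640 bool, what is visible of it).
The state is a dict: "time_s": time; "joint_positions": joint angles; "qvel": joint speeds; "tau": joint torques, N m; "position": TCP position; "tcp_rot": TCP orientation; "force": force on the tool from outside, world axes, zero at the start; "moment": the same for the moment, N m; "opening": opening from 0.0 (shut) to 1.0 (fully open); "grasp_force": force on a finger pad.
Only numpy, scipy, OpenCV 4.12 (cv2) and the standard library are available. Lean on these libraries where they do the work, as an engineer would, in place of code of your own. Each camera call takes 0.05 s, during which the arm holds its last target. There are 200 camera calls.

## Working session

There is one attempt and no reset: what is moved stays moved. The work goes in short steps, Python scripts to look and compute and a tool call to move; the robot and the scene stay as the last step left them, time stands still between calls to the robot, and variables do not carry over. Pictures are saved under pics/ and viewed, at most 10 in all, crops included, and the job is handed in when it is done.

Besides the shell and the picture viewer there is one more tool, called after "Emit:" as name(argument=value, ...) on one line, values as JSON. move_arm: Moves the arm, as the interface text tells. Its arguments: {"type":"object","properties":{"increments":{"type":"array"}},"required":["increments"]}

```bash
mkdir -p pics; cat > h.py <<'E'
from rig import bot
import numpy as np, cv2
def ext(n):
    m=bot.camera_model(n); K=np.array(m["intrinsics"])
    if n=="wrist":
        s=bot.read_state(); T=np.eye(4); T[:3,:3]=s["tcp_rot"]; T[:3,3]=s["position"]
        return K,T@np.array(m["tool_from_camera"])
    R=cv2.Rodrigues(np.array(m["rvec"],float))[0]; T=np.eye(4); T[:3,:3]=R.T; T[:3,3]=-R.T@np.array(m["tvec"]).ravel()
    return K,T
def cloud(n,d):
    K,T=ext(n); v,u=np.mgrid[:480,:640]
    P=np.stack([(u-K[0,2])/K[0,0]*d,(v-K[1,2])/K[1,1]*d,d],-1)
    P=P@T[:3,:3].T+T[:3,3]; P[d==0]=np.nan; return P
E
python3 - <<'E'
from h import *
s=bot.read_state(); print(s["tcp_rot"],s["position"],s["time_s"])
ims=[]
for n in ("scene","side"):
    p,d=bot.capture(n); P=cloud(n,d); np.save(n+".npy",P); cv2.imwrite(f"pics/{n}0.png",p[:,:,::-1])
    K,T=ext(n)
    for l in ("sharps_tub","syringe","push_face","catch_roller_foot","vial_1","ampoule_box","plaster_roll"):
        for r in bot.spot_in(l,n)[:3]: print(n,l,round(r["conf"],2),np.round(T[:3,:3]@r["at"]+T[:3,3],3))
    for l in ("sharps_tub","syringe"):
        for i,r in enumerate(bot.trace(l,n)[:3]):
            m=r["mask"]; np.save(f"m_{n}_{l}_{i}.npy",m); v,u=np.where(m); print(l,i,r["conf"],u.min(),u.max(),v.min(),v.max())
E
```

```text
[[ 9.29482025e-01  3.68867138e-01 -4.46195094e-04]
 [ 3.68867221e-01 -9.29479657e-01  2.13089720e-03]
 [ 3.71288689e-04 -2.14521739e-03 -9.99997630e-01]] [ 0.23041982 -0.58019502  0.22155073] 0.0
scene sharps_tub 0.94 [ 0.501 -0.012  0.111]
scene sharps_tub 0.59 [ 0.565 -0.002  0.15 ]
scene syringe 0.62 [ 0.533 -0.135  0.154]
scene syringe 0.54 [ 0.335 -0.113  0.01 ]
scene syringe 0.41 [0.563 0.003 0.148]
scene push_face 0.74 [ 0.57  -0.001  0.148]
scene catch_roller_foot 0.96 [0.566 0.001 0.144]
scene vial_1 0.64 [0.55  0.164 0.024]
scene vial_1 0.63 [0.617 0.13  0.027]
scene ampoule_box 0.56 [ 0.542 -0.278  0.035]
sharps_tub 0 0.97 259 409 183 315
sharps_tub 1 0.75 240 252 292 318
sharps_tub 2 0.39 272 345 196 240
syringe 0 0.57 356 388 184 215
side sharps_tub 0.68 [ 0.549 -0.155  0.11 ]
side syringe 0.6 [ 0.535 -0.15   0.158]
side syringe 0.51 [ 0.353 -0.134  0.013]
side push_face 0.59 [ 0.566 -0.001  0.145]
side catch_roller_foot 0.71 [ 0.572 -0.001  0.145]
side ampoule_box 0.78 [ 0.539 -0.302  0.039]
side plaster_roll 0.68 [ 0.421 -0.249  0.019]
sharps_tub 0 0.65 269 390 213 368
syringe 0 0.88 292 357 272 288
syringe 1 0.64 210 246 328 344
```

View pics/scene0.png

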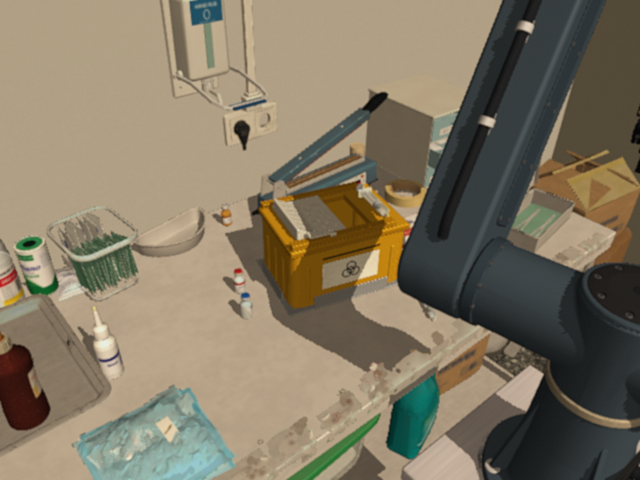

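View pics/side0.png

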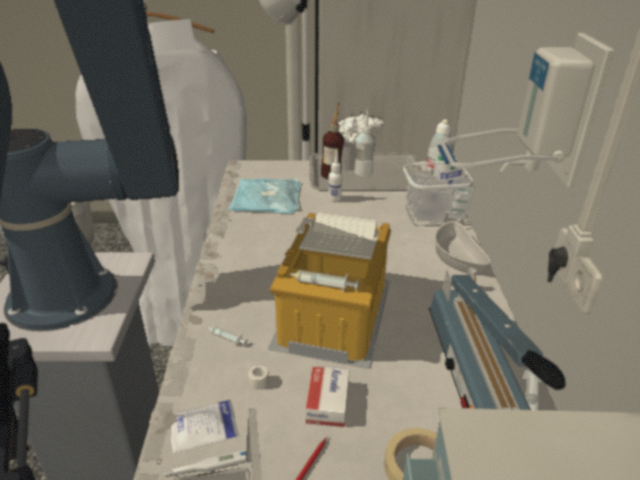

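The scene shows the tub around (335,250) px with the lid on its left. In the side view the large syringe lies on the landing at (325,280), and the smaller decoy is on the table at (228,336). Next I'll fit the tub's pose.

```bash
cat > fit.py <<'E'
from h import *
from scipy.optimize import minimize
A=[];B=[]
for n in ("scene","side"):
    P=np.load(n+".npy"); im=cv2.imread(f"pics/{n}0.png"); hsv=cv2.cvtColor(im,cv2.COLOR_BGR2HSV)
    yel=(hsv[...,0]>12)&(hsv[...,0]<30)&(hsv[...,1]>150)&(abs(P[...,0]-.56)<.2)&(abs(P[...,1])<.2)
    Q=P[yel&(P[...,2]>.02)&(P[...,2]<.175)]
    t=Q[(Q[:,2]>.133)]
    print(n,len(Q),len(t),"z pct",np.percentile(t[:,2],[5,25,50,75,95]).round(3),cv2.minAreaRect((t[:,:2]*1000).astype(np.float32)))
    A.append(t); w=Q[(Q[:,2]>.03)&(Q[:,2]<.12)]; 
    print(" rect all",cv2.minAreaRect((Q[:,:2]*1000).astype(np.float32)))
t=np.vstack(A)
h,e=[None]*2,None
im=np.zeros((400,400),np.uint8)
# robust rect: 170x243 template, centre offset y 3.5
def cost(p):
    c,s=np.cos(p[2]),np.sin(p[2]); q=(t[:,:2]-p[:2]); x=q@[c,s]; y=q@[-s,c]
    ox=np.maximum(abs(x)-.085,0); oy=np.maximum(abs(y-.0035)-.1215,0)
    return np.minimum(np.hypot(ox,oy),.01).mean()
r=cv2.minAreaRect((t[:,:2]*1000).astype(np.float32)); print(r)
best=min((minimize(cost,[.56,-.02,a],method="Nelder-Mead",options=dict(initial_simplex=None,xatol=1e-5,fatol=1e-8)) for a in np.radians([-20,-10,0,10,20])),key=lambda o:o.fun)
print(best.x,np.degrees(best.x[2]),best.fun)
E
python3 fit.py; python3 - <<'E'
from h import *
P=np.load("side.npy")
for i in (0,1):
    m=np.load(f"m_side_syringe_{i}.npy"); q=P[m]; q=q[~np.isnan(q[:,0])]; q=q[(q[:,2]>(.135 if i==0 else 0))]; print(len(q),cv2.minAreaRect((q[:,:2]*1000).astype(np.float32)),np.percentile(q[:,2],[5,50,95]))
E
python3 - <<'E'
import cv2
a=cv2.imread('pics/side0.png')[200:380,190:420]; cv2.imwrite('pics/c1.png',cv2.resize(a,None,fx=3.3,fy=3.3,interpolation=cv2.INTER_CUBIC))
E
```

```text
scene 8937 3528 z pct [0.135 0.138 0.14  0.149 0.152] ((557.1513061523438, -55.672576904296875), (248.77561950683594, 178.54469299316406), 75.22374725341797)
 rect all ((557.1778564453125, -55.57171630859375), (248.98422241210938, 178.54469299316406), 75.22374725341797)
side 8403 2700 z pct [0.136 0.139 0.14  0.15  0.153] ((557.5165405273438, -60.404876708984375), (244.84854125976562, 172.90899658203125), 75.23971557617188)
 rect all ((558.2601928710938, -57.91954040527344), (249.93829345703125, 172.91104125976562), 75.1836929321289)
((556.8317260742188, -56.88386535644531), (251.28103637695312, 178.54469299316406), 75.22374725341797)
[ 0.55582936 -0.06052631 -0.25592297] -14.663305990399715 0.00015174417047390131
563 ((536.972900390625, -142.4287872314453), (36.598384857177734, 114.12445068359375), 74.96851348876953) [0.14626237 0.15472956 0.15971706]
261 ((361.08770751953125, -127.86698150634766), (24.69312858581543, 76.3599624633789), 58.890098571777344) [0.00201571 0.01071794 0.01459928]
```

View pics/c1.png

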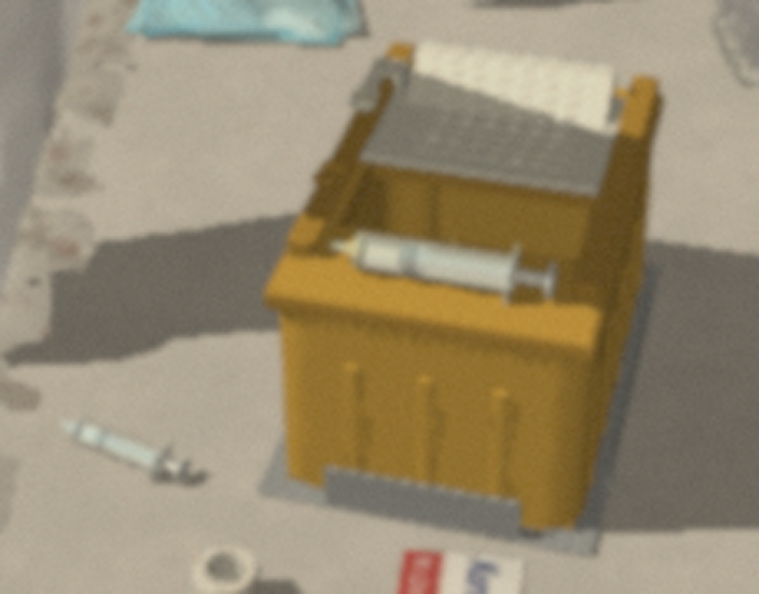

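The crop confirms the syringe on the landing with its plunger towards tub +x, at about (530,275) in the crop. The lid is open, with its lip at the far end. The tub's yaw is about -14.7°. Before the first move I'll add a target helper and check clearance.

```bash
cat >> h.py <<'E'
YAW=-0.2560; O=np.array([.5560,-.0600])
EX=np.array([np.cos(YAW),np.sin(YAW)]); EY=np.array([-EX[1],EX[0]])
def tub(p): q=np.asarray(p)[...,:2]-O; return np.stack([q@EX,q@EY],-1)
def to(x,y,z): # tub mm -> tool-frame delta mm & roll
    s=bot.read_state(); R=np.array(s["tcp_rot"]); w=np.r_[O+x/1e3*EX+y/1e3*EY,z/1e3]
    d=R.T@(w-s["position"])*1e3; yaw=np.arctan2(R[1,0],R[0,0]); tgt=np.arctan2(EY[1],EY[0])
    print("t",s["time_s"],"tub now",(tub(s["position"])*1e3).round(1),"z",round(s["position"][2]*1e3,1),"delta",d.round(1),"roll",round(-(tgt-yaw),3),"F",np.round(s["force"],1),"Fy",round(float(EY@np.array(s["force"])[:2]),2))
E
python3 - <<'E'
from h import *
to(0,-125,250)
P=np.vstack([np.load(n+".npy").reshape(-1,3) for n in("scene","side")]); P=P[~np.isnan(P[:,0])]
for x in np.arange(.2,.9,.1):
    print(round(x,1),[ (lambda q: round(float(np.percentile(q,98)),2) if len(q)>5 else None)(P[(abs(P[:,0]-x-.05)<.05)&(abs(P[:,1]-y-.05)<.05)][:,2]) for y in np.arange(-.7,.3,.1)])
# lid front edge / lip
q=P[(P[:,2]>.155)&(P[:,2]<.175)]; t=tub(q); k=(abs(t[:,0])<.055)&(t[:,1]>0)&(t[:,1]<.15); print("lip y pct",np.percentile(t[k,1],[2,25,50,75,90,98]).round(4),np.percentile(q[k,2],[50,98]))
k=(P[:,2]>.142)&(P[:,2]<.15); t=tub(P[k]); k=(abs(t[:,0])<.05)&(t[:,1]>-.04)&(t[:,1]<.12); print("plate",np.percentile(t[k,1],[1,5,10,50,95]).round(4))
E
```

```text
t 1.0 tub now [-182.9 -586.3] z 222.5 delta [ 420.6 -263.4  -27.5] roll -0.937 F [-0.1 -0.5 -0.7] Fy -0.53
0.2 [0.34, 0.39, 0.58, 0.0, 0.6, 0.59, 0.58, 0.48, 0.3, 0.0]
0.3 [0.04, 0.04, 0.04, 0.01, 0.0, 0.59, 0.0, 0.0, 0.0, 0.0]
0.4 [0.09, 0.16, 0.16, 0.01, 0.03, 0.15, 0.15, 0.16, 0.0, 0.0]
0.5 [None, None, 0.01, 0.04, 0.04, 0.16, 0.15, 0.17, 0.05, 0.0]
0.6 [0.2, 0.2, 0.2, 0.02, 0.0, 0.15, 0.15, 0.17, 0.05, 0.0]
0.7 [0.2, 0.2, 0.22, 0.21, 0.17, 0.14, 0.33, 0.33, 0.04, 0.12]
0.8 [0.2, 0.2, 0.23, 0.21, 0.18, 0.15, 0.49, 0.49, 0.04, 0.12]
lip y pct [0.0797 0.0878 0.0943 0.1006 0.1039 0.105 ] [0.16101734 0.1677632 ]
plate [0.0047 0.007  0.01   0.0385 0.0723]
```

Emit:
move_arm(increments=[{"xyz": [0,0,-12],"roll": -0.117,"grip": 46},{"xyz": [0,0,-12],"roll": -0.117,"grip": 46},{"xyz": [0,0,-12],"roll": -0.117,"grip": 46},{"xyz": [0,0,-12],"roll": -0.117,"grip": 46},{"xyz": [0,0,-12],"roll": -0.117,"grip": 46}])

```text
time_s: 1.42
position: [0.2306, -0.5808, 0.2831]
tcp_rot: [[0.566, 0.824, -0.0], [0.824, -0.566, 0.0], [0.0, -0.0, -1.0]]
force: [-0.0, 0.3, -0.1]
opening: 0.706
grasp_force: 0.0
```

Emit:
move_arm(increments=[{"xyz": [0,0,0],"roll": -0.117,"grip": 46},{"xyz": [0,0,0],"roll": -0.117,"grip": 46},{"xyz": [0,0,0],"roll": -0.117,"grip": 46},{"xyz": [0,0,0],"roll": 0,"grip": 46}])

```text
time_s: 1.75
position: [0.2305, -0.5809, 0.2827]
tcp_rot: [[0.252, 0.968, 0.0], [0.968, -0.252, -0.0], [-0.0, 0.0, -1.0]]
force: [-0.2, -0.0, -0.0]
opening: 0.479
grasp_force: 0.0
```

```bash
python3 -c "
from h import *
to(2,-135,250)"
```

```text
t 1.75 tub now [-183.  -586.3] z 282.7 delta [451.1 185.4  32.6] roll 0.001 F [-0.2 -0.  -0. ] Fy -0.07
```

15 rows of (30, 12.3, 0).

Emit:
move_arm(increments=[{"xyz": [30,12.3,0],"roll": 0,"grip": 46},{"xyz": [30,12.3,0],"roll": 0,"grip": 46},{"xyz": [30,12.3,0],"roll": 0,"grip": 46},{"xyz": [30,12.3,0],"roll": 0,"grip": 46},{"xyz": [30,12.3,0],"roll": 0,"grip": 46}])

```text
time_s: 2.17
position: [0.3288, -0.4502, 0.2825]
tcp_rot: [[0.258, 0.966, 0.0], [0.966, -0.258, 0.0], [0.0, 0.0, -1.0]]
force: [-0.5, -0.7, -0.3]
opening: 0.458
grasp_force: 0.0
```

Emit:
move_arm(increments=[{"xyz": [30,12.3,0],"roll": 0,"grip": 46},{"xyz": [30,12.3,0],"roll": 0,"grip": 46},{"xyz": [30,12.3,0],"roll": 0,"grip": 46},{"xyz": [30,12.3,0],"roll": 0,"grip": 46},{"xyz": [30,12.3,0],"roll": 0,"grip": 46}])

```text
time_s: 2.58
position: [0.4265, -0.3207, 0.2827]
tcp_rot: [[0.258, 0.966, 0.0], [0.966, -0.258, -0.0], [-0.0, 0.0, -1.0]]
force: [-0.0, -0.9, -0.8]
opening: 0.457
grasp_force: 0.0
```

Emit:
move_arm(increments=[{"xyz": [30,12.3,0],"roll": 0,"grip": 46},{"xyz": [30,12.3,0],"roll": 0,"grip": 46},{"xyz": [30,12.3,0],"roll": 0,"grip": 46},{"xyz": [30,12.3,0],"roll": 0,"grip": 46},{"xyz": [25,12.3,0],"roll": 0,"grip": 46}])

```text
time_s: 3.0
position: [0.5229, -0.1953, 0.2826]
tcp_rot: [[0.257, 0.966, 0.0], [0.966, -0.257, 0.001], [0.001, -0.0, -1.0]]
force: [-0.2, 0.2, 0.3]
opening: 0.459
grasp_force: 0.0
```

```bash
python3 - <<'E'
from h import *
to(2,-125,147)
p,d=bot.capture("wrist"); P=cloud("wrist",d); np.save("wrist.npy",P); cv2.imwrite("pics/w1.png",p[:,:,::-1])
K,T=ext("wrist")
for r in bot.trace("syringe","wrist")[:2]:
    q=P[r["mask"]]; q=q[(q[:,2]>.142)&(q[:,2]<.175)]
    if len(q)>50:
        print(r["conf"],len(q),cv2.minAreaRect((tub(q)*1000).astype(np.float32)),np.percentile(q[:,2],[50,98]))
k=(P[...,2]>.135)&(P[...,2]<.143); t=tub(P[k]); t=t[abs(t[:,0])<.05]
print("deck y",np.percentile(t[t[:,1]<0][:,1],[.5,2,50,98,99.5]),"z",np.median(P[k][:,2]))
k=(P[...,2]>.147)&(P[...,2]<.154);t=tub(P[k]); print("rail x",np.percentile(t[:,0],[1,5,50,95,99]))
E
```

```text
t 3.0 tub now [   2.2 -139.3] z 282.6 delta [ 14.2  -0.3 135.6] roll -0.004 F [-0.2  0.2  0.3] Fy 0.1
0.94 4156 ((6.433341979980469, -82.63347625732422), (116.60609436035156, 27.725461959838867), 3.3747634887695312) [0.15850493 0.16098743]
deck y [-0.11387995 -0.11290059 -0.0704472  -0.04931425 -0.04864418] z 0.1401978639505965
rail x [-0.07688687 -0.07511389  0.02499463  0.08811234  0.08967437]
```

View pics/w1.png

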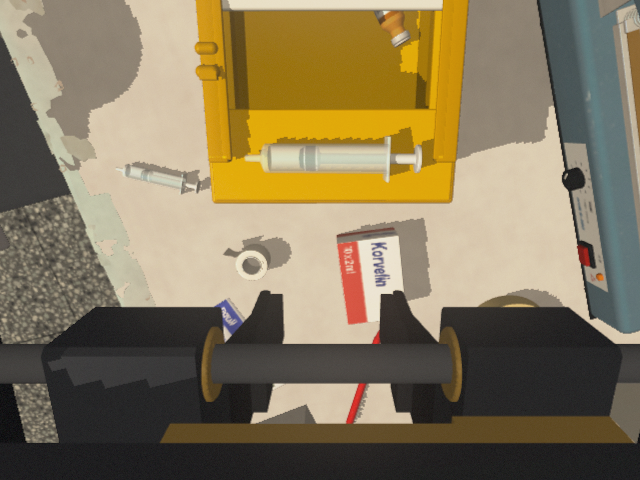

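The wrist picture shows the syringe at (340,158) and the mouth edge at row 110. It puts the tub about 6 mm (x) and 5 mm (y) off my first fit, so I'll use this hand-relative estimate and lower the fingers behind the syringe.

Emit:
move_arm(increments=[{"xyz": [17,4,25],"roll": 0,"grip": 46},{"xyz": [0,0,35],"roll": 0,"grip": 46},{"xyz": [0,0,35],"roll": 0,"grip": 46},{"xyz": [0,0,25],"roll": 0,"grip": 46},{"xyz": [0,0,0],"roll": 0,"grip": 46}])

```text
time_s: 3.52
position: [0.5263, -0.1807, 0.1576]
tcp_rot: [[0.257, 0.966, -0.01], [0.966, -0.257, 0.005], [0.003, -0.011, -1.0]]
force: [-1.0, 0.1, 0.4]
opening: 0.464
grasp_force: 0.0
```

Emit:
move_arm(increments=[{"xyz": [0,0,10],"roll": 0,"grip": 46},{"xyz": [0,0,5],"roll": 0,"grip": 46},{"xyz": [0,0,0],"roll": 0,"grip": 46}])

```text
time_s: 3.77
position: [0.5305, -0.1826, 0.1479]
tcp_rot: [[0.255, 0.967, 0.001], [0.967, -0.255, -0.001], [-0.0, 0.001, -1.0]]
force: [-0.1, -0.3, 0.5]
opening: 0.46
grasp_force: 0.0
```

```bash
sed -i 's/^EY=.*//; s/^def tub/O=O+.006*EX+.005*EY\ndef tub/' h.py; grep -n "^O=\|EY=" h.py; python3 -c "
from h import *
to(0,-60,147)
p,d=bot.capture('side'); a=p[200:380,190:420,::-1]; cv2.imwrite('pics/s1.png',cv2.resize(a,None,fx=3.3,fy=3.3,interpolation=cv2.INTER_CUBIC))"
```

```text
15:EX=np.array([np.cos(YAW),np.sin(YAW)]); EY=np.array([-EX[1],EX[0]])
16:O=O+.006*EX+.005*EY
t 3.7667 tub now [   0.4 -130.1] z 147.9 delta [70.1 -0.6  0.9] roll -0.002 F [-0.1 -0.3  0.5] Fy -0.33
```

View pics/s1.png

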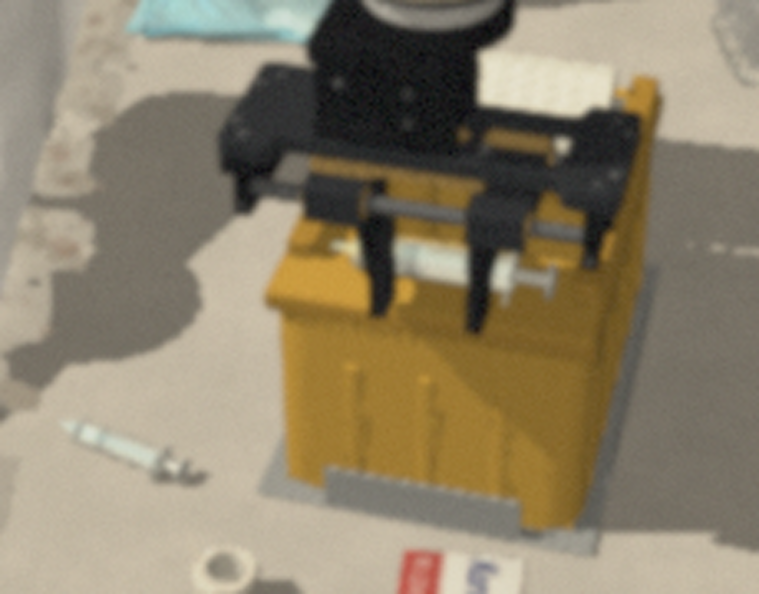

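The fingertips stand just behind the barrel, at about (380,300) and (475,320) in the crop. Now I push along tub +y.

Emit:
move_arm(increments=[{"xyz": [7,0,1],"roll": 0,"grip": 46},{"xyz": [7,0,0],"roll": 0,"grip": 46},{"xyz": [7,0,0],"roll": 0,"grip": 46},{"xyz": [5,0,0],"roll": 0,"grip": 46},{"xyz": [5,0,0],"roll": 0,"grip": 46}])

```text
time_s: 4.23
position: [0.5385, -0.1511, 0.1469]
tcp_rot: [[0.253, 0.967, 0.001], [0.967, -0.253, -0.0], [-0.0, 0.001, -1.0]]
force: [1.3, -0.1, -0.3]
opening: 0.46
grasp_force: 0.1
```

Emit:
move_arm(increments=[{"xyz": [5,0,0],"roll": 0,"grip": 46},{"xyz": [5,0,0],"roll": 0,"grip": 46},{"xyz": [5,0,0],"roll": 0,"grip": 46},{"xyz": [5,0,0],"roll": 0,"grip": 46},{"xyz": [5,0,0],"roll": 0,"grip": 46}])

```text
time_s: 4.65
position: [0.5446, -0.1273, 0.1465]
tcp_rot: [[0.254, 0.967, -0.0], [0.967, -0.254, 0.0], [0.0, -0.0, -1.0]]
force: [-0.2, -0.8, 0.5]
opening: 0.459
grasp_force: 0.0
```

Emit:
move_arm(increments=[{"xyz": [5,0,0],"roll": 0,"grip": 46},{"xyz": [5,0,0],"roll": 0,"grip": 46},{"xyz": [5,0,0],"roll": 0,"grip": 46},{"xyz": [5,0,0],"roll": 0,"grip": 46},{"xyz": [0,0,0],"roll": 0,"grip": 46}])

```text
time_s: 5.07
position: [0.5497, -0.1075, 0.1465]
tcp_rot: [[0.253, 0.967, -0.0], [0.967, -0.253, 0.0], [0.0, -0.0, -1.0]]
force: [0.2, 0.9, 0.1]
opening: 0.462
grasp_force: 0.0
```

```bash
python3 -c "
from h import *
to(0,-60,147)
p,d=bot.capture('side'); P=cloud('side',d); a=p[200:380,190:420,::-1]; cv2.imwrite('pics/s2.png',cv2.resize(a,None,fx=3.3,fy=3.3,interpolation=cv2.INTER_CUBIC))
for r in bot.trace('syringe','side')[:3]: q=P[r['mask']]; print(r['conf'],len(q),tub(np.nanmedian(q,0)),np.nanmedian(q,0))"
```

```text
t 5.0667 tub now [ -0.1 -52.5] z 146.5 delta [-7.5  0.1 -0.5] roll -0.0 F [0.2 0.9 0.1] Fy 0.94
0.74 254 [-0.17993515 -0.12559074] [ 0.35719817 -0.13261813  0.01085207]
```

View pics/s2.png

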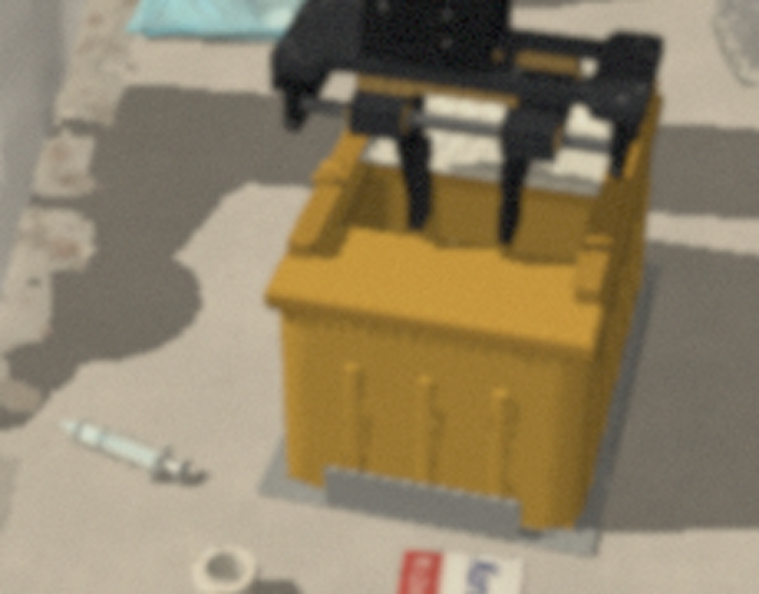

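The landing is now empty, and the fingers hang over the mouth at about (415,220) and (510,235). I'll rise, step back, and check the tub's inside and the lid with the wrist camera.

Emit:
move_arm(increments=[{"xyz": [0,0,-30],"roll": 0,"grip": 46},{"xyz": [-10,0,-35],"roll": 0,"grip": 46},{"xyz": [-20,0,-35],"roll": 0,"grip": 46},{"xyz": [-20,0,-30],"roll": 0,"grip": 46},{"xyz": [0,0,0],"roll": 0,"grip": 46}])

```text
time_s: 5.58
position: [0.5402, -0.1619, 0.2835]
tcp_rot: [[0.257, 0.966, 0.012], [0.966, -0.257, -0.009], [-0.005, 0.014, -1.0]]
force: [1.0, -0.5, 0.4]
opening: 0.458
grasp_force: 0.0
```

```bash
python3 - <<'E'
from h import *
to(0,150,290)
p,d=bot.capture("wrist"); P=cloud("wrist",d); cv2.imwrite("pics/w2.png",p[:,:,::-1])
for r in bot.trace("syringe","wrist")[:2]: q=P[r["mask"]]; print(r["conf"],len(q),tub(np.nanmedian(q,0)),np.nanmedian(q,0))
t=tub(P); z=P[...,2]
k=(abs(t[...,0])<.05)&(z>.155)&(z<.175)&(t[...,1]>0.03); print("lip",k.sum(),np.percentile(t[k][:,1],[2,50,98]).round(4),np.percentile(z[k],[50,98]))
k=(abs(t[...,0])<.05)&(z>.140)&(z<.151)&(t[...,1]>-.03)&(t[...,1]<.09); print("plate",k.sum(),np.percentile(t[k][:,1],[.5,2,50,98]).round(4))
k=(abs(t[...,0])<.05)&(z>.136)&(z<.144)&(t[...,1]<-.03); print("deck",k.sum(),np.percentile(t[k][:,1],[.5,2,50,98,99.5]).round(4))
E
```

```text
t 5.5833 tub now [   4.5 -107.6] z 283.5 delta [257.6  -5.3  -8. ] roll -0.004 F [ 1.  -0.5  0.4] Fy -0.25
0.92 2319 [-0.00545541 -0.01699275] [ 0.55349012 -0.07173981  0.02443621]
0.57 1006 [-0.17923426 -0.11782741] [ 0.35984199 -0.12528527  0.01041281]Traceback (most recent call last):
  File "<stdin>", line 6, in <module>
    return _quantile_unchecked(
        a, q, axis, out, overwrite_input, method, keepdims, weights)
    return _ureduce(a,
                    func=_quantile_ureduce_func,
    ...<5 lines>...
                    overwrite_input=overwrite_input,
                    method=method)
    r = func(a, **kwargs)
    result = _quantile(arr,
                       quantiles=q,
    ...<2 lines>...
                       out=out,
                       weights=wgt)
    slices_having_nans = np.isnan(arr[-1, ...])
                                  ~~~^^^^^^^^^
IndexError: index -1 is out of bounds for axis 0 with size 0
```

View pics/w2.png

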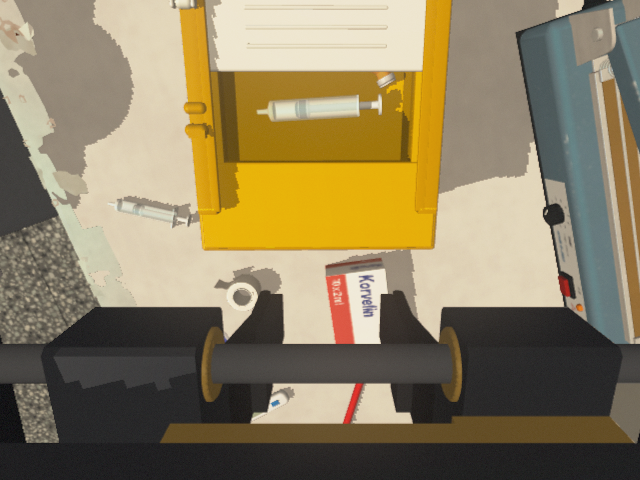

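The syringe (315,107) is inside the tub on its floor. Before going over to the lip I'll check that the gripper body clears the paper cutter.

```bash
python3 - <<'E'
from h import *
P=np.vstack([np.load(n+".npy").reshape(-1,3) for n in("scene","side")]); P=P[~np.isnan(P[:,0])]; t=tub(P)
k=(P[:,2]>.19)&(t[:,0]>.0)
for y in np.arange(-.15,.3,.05):
    m=k&(abs(t[:,1]-y-.025)<.025); print(round(y,2),m.sum(),np.percentile(t[m,0],[1,3,10]).round(3) if m.sum() else "")
E
```

```text
-0.15 2797 [0.443 0.444 0.446]
-0.1 4027 [0.427 0.431 0.433]
-0.05 5261 [0.396 0.404 0.417]
0.0 6678 [0.385 0.389 0.394]
0.05 7971 [0.169 0.184 0.307]
0.1 10377 [0.159 0.272 0.296]
0.15 6228 [0.173 0.202 0.287]
0.2 4378 [0.349 0.352 0.354]
0.25 4359 [0.339 0.34  0.342]
```

Emit:
move_arm(increments=[{"xyz": [30,-2,0],"roll": 0,"grip": 46},{"xyz": [30,-2,0],"roll": 0,"grip": 46},{"xyz": [30,-1,0],"roll": 0,"grip": 46},{"xyz": [0,0,0],"roll": 0,"grip": 46}])

```text
time_s: 6.02
position: [0.5539, -0.063, 0.2745]
tcp_rot: [[0.25, 0.968, -0.004], [0.968, -0.25, 0.005], [0.003, -0.005, -1.0]]
force: [-0.3, -0.6, -1.4]
opening: 0.464
grasp_force: 0.0
```

```bash
python3 - <<'E'
from h import *
to(0,150,155)
p,d=bot.capture("wrist"); P=cloud("wrist",d); t=tub(P); z=P[...,2]
def pr(n,k): print(n,k.sum(),np.percentile(t[k][:,1],[1,50,99]).round(4) if k.sum() else "",np.percentile(z[k],[50,98]).round(4) if k.sum() else "")
a=(abs(t[...,0])<.05)
pr("lip",a&(z>.158)&(z<.175)&(t[...,1]>0.04)&(t[...,1]<.14))
pr("plate",a&(z>.140)&(z<.151)&(t[...,1]>-.03)&(t[...,1]<.09))
pr("deck far",a&(z>.136)&(z<.143)&(t[...,1]>.08))
E
```

```text
t 6.0167 tub now [-7.3 -8.4] z 274.5 delta [157.9   8.4 120. ] roll 0.003 F [-0.3 -0.6 -1.4] Fy -0.65
lip 5780 [0.0788 0.089  0.0982] [0.1632 0.1681]
plate 14986 [-0.0005  0.0346  0.0665] [0.1467 0.1504]
deck far 5286 [0.1016 0.1115 0.1214] [0.1396 0.1412]
```

Emit:
move_arm(increments=[{"xyz": [30,1,0],"roll": 0,"grip": 46},{"xyz": [30,1,0],"roll": 0,"grip": 46},{"xyz": [30,1,0],"roll": 0,"grip": 46},{"xyz": [30,1,0],"roll": 0,"grip": 46},{"xyz": [18,0,0],"roll": 0,"grip": 46}])

```text
time_s: 6.48
position: [0.5937, 0.066, 0.275]
tcp_rot: [[0.253, 0.967, -0.002], [0.967, -0.253, 0.001], [0.0, -0.003, -1.0]]
force: [0.3, -0.7, -0.4]
opening: 0.459
grasp_force: 0.0
```

Emit:
move_arm(increments=[{"xyz": [0,0,0],"roll": 0,"grip": 46},{"xyz": [0,0,30],"roll": 0,"grip": 46},{"xyz": [0,0,30],"roll": 0,"grip": 46},{"xyz": [0,0,30],"roll": 0,"grip": 46},{"xyz": [0,0,0],"roll": 0,"grip": 46}])

```text
time_s: 6.9
position: [0.5885, 0.0629, 0.1798]
tcp_rot: [[0.255, 0.967, -0.015], [0.967, -0.255, 0.0], [-0.004, -0.015, -1.0]]
force: [-1.8, -0.4, -0.3]
opening: 0.459
grasp_force: 0.0
```

```bash
python3 -c "
from h import *
to(0,125,154)"
```

```text
t 6.9 tub now [ -5.7 122.1] z 179.8 delta [ 3.   6.1 25.7] roll -0.002 F [-1.8 -0.4 -0.3] Fy -0.86
```

Emit:
move_arm(increments=[{"xyz": [6,3,0],"roll": 0,"grip": 46},{"xyz": [0,0,15],"roll": 0,"grip": 46},{"xyz": [0,0,12],"roll": 0,"grip": 46},{"xyz": [0,0,0],"roll": 0,"grip": 46},{"xyz": [0,0,0],"roll": 0,"grip": 46}])

```text
time_s: 7.32
position: [0.5994, 0.0687, 0.1608]
tcp_rot: [[0.254, 0.967, 0.002], [0.967, -0.254, -0.0], [0.0, 0.002, -1.0]]
force: [-0.6, -1.0, -0.8]
opening: 0.464
grasp_force: 0.0
```

Emit:
move_arm(increments=[{"xyz": [-5,0,0],"roll": 0,"grip": 46},{"xyz": [-5,0,0],"roll": 0,"grip": 46},{"xyz": [-4,0,0],"roll": 0,"grip": 46},{"xyz": [0,0,0],"roll": 0,"grip": 46}])

```text
time_s: 7.65
position: [0.595, 0.0543, 0.1604]
tcp_rot: [[0.255, 0.967, 0.001], [0.967, -0.255, -0.001], [-0.0, 0.001, -1.0]]
force: [-0.2, 0.9, 0.5]
opening: 0.461
grasp_force: 0.0
```

```bash
python3 -c "
from h import *
to(0,112,154)"
```

```text
t 7.65 tub now [  2.8 115.5] z 160.4 delta [-3.5 -2.8  6.4] roll -0.002 F [-0.2  0.9  0.5] Fy 0.85
```

Emit:
move_arm(increments=[{"xyz": [0,-2,6],"roll": 0,"grip": 46},{"xyz": [0,0,0],"roll": 0,"grip": 46},{"xyz": [-2,0,0],"roll": 0,"grip": 46},{"xyz": [-2,0,0],"roll": 0,"grip": 46},{"xyz": [-2,0,0],"roll": 0,"grip": 46}])

```text
time_s: 8.07
position: [0.5913, 0.0504, 0.1534]
tcp_rot: [[0.254, 0.967, -0.0], [0.967, -0.254, 0.001], [0.001, -0.0, -1.0]]
force: [-0.3, 2.0, -1.2]
opening: 0.462
grasp_force: 1.1
```

Emit:
move_arm(increments=[{"xyz": [-2,0,0],"roll": 0,"grip": 46},{"xyz": [-2,0,0],"roll": 0,"grip": 46},{"xyz": [-2,0,0],"roll": 0,"grip": 46},{"xyz": [-2,0,0],"roll": 0,"grip": 46},{"xyz": [-2,0,0],"roll": 0,"grip": 46}])

```text
time_s: 8.48
position: [0.5887, 0.0405, 0.1534]
tcp_rot: [[0.254, 0.967, -0.0], [0.967, -0.254, 0.0], [0.0, -0.0, -1.0]]
force: [0.6, 2.5, -1.9]
opening: 0.46
grasp_force: 1.1
```

```bash
python3 - <<'E'
from h import *
to(0,90,154)
p,d=bot.capture('side'); P=cloud('side',d); t=tub(P); z=P[...,2]; cv2.imwrite('pics/s3.png',p[:,:,::-1])
k=(abs(t[...,0])<.05)&(z>.142)&(z<.151)&(t[...,1]>-.05)&(t[...,1]<.09); print(k.sum(),np.percentile(t[k][:,1],[.5,1,5]))
E
```

```text
t 8.4833 tub now [  0.2 100.5] z 153.4 delta [-10.5  -0.2  -0.6] roll -0.001 F [ 0.6  2.5 -1.9] Fy 2.56
1279 [-0.01244774 -0.0113692  -0.0097617 ]
```

Emit:
move_arm(increments=[{"xyz": [-3,0,0],"roll": 0,"grip": 46},{"xyz": [-3,0,0],"roll": 0,"grip": 46},{"xyz": [-3,0,0],"roll": 0,"grip": 46},{"xyz": [-3,0,0],"roll": 0,"grip": 46},{"xyz": [-3,0,0],"roll": 0,"grip": 46}])

```text
time_s: 8.95
position: [0.5848, 0.0257, 0.1535]
tcp_rot: [[0.254, 0.967, -0.0], [0.967, -0.254, 0.0], [0.0, -0.0, -1.0]]
force: [0.7, 2.3, -2.0]
opening: 0.463
grasp_force: 1.2
```

Emit:
move_arm(increments=[{"xyz": [-3,0,0],"roll": 0,"grip": 46},{"xyz": [-3,0,0],"roll": 0,"grip": 46},{"xyz": [-3,0,0],"roll": 0,"grip": 46},{"xyz": [-3,0,0],"roll": 0,"grip": 46},{"xyz": [-3,0,0],"roll": 0,"grip": 46}])

```text
time_s: 9.37
position: [0.5809, 0.0112, 0.1535]
tcp_rot: [[0.254, 0.967, -0.0], [0.967, -0.254, 0.0], [-0.0, -0.0, -1.0]]
force: [0.4, 2.9, -2.7]
opening: 0.457
grasp_force: 1.2
```

Emit:
move_arm(increments=[{"xyz": [-2,0,0],"roll": 0,"grip": 46},{"xyz": [-2,0,0],"roll": 0,"grip": 46},{"xyz": [0,0,0],"roll": 0,"grip": 46}])

```text
time_s: 9.62
position: [0.58, 0.007, 0.1536]
tcp_rot: [[0.254, 0.967, -0.0], [0.967, -0.254, -0.001], [-0.001, -0.0, -1.0]]
force: [-1.4, 1.3, -0.9]
opening: 0.459
grasp_force: 0.3
```

```bash
cat > m.py <<'E'
from h import *
to(0,50,154)
p,d=bot.capture('side'); P=cloud('side',d); t=tub(P); z=P[...,2]
k=(abs(t[...,0])<.05)&(z>.142)&(z<.151)&(t[...,1]>-.075)&(t[...,1]<.04); print(k.sum(),"front edge",np.percentile(t[k][:,1],[.5,1,5]))
E
python3 m.py
```

```text
t 9.6167 tub now [ 0.2 65.8] z 153.6 delta [-15.9  -0.2  -0.4] roll -0.001 F [-1.4  1.3 -0.9] Fy 0.93
1371 front edge [-0.04655777 -0.04621107 -0.04447014]
```

Emit:
move_arm(increments=[{"xyz": [-1,0,0],"roll": 0,"grip": 46},{"xyz": [-1,0,0],"roll": 0,"grip": 46},{"xyz": [-1,0,0],"roll": 0,"grip": 46},{"xyz": [-1,0,0],"roll": 0,"grip": 46},{"xyz": [-1,0,0],"roll": 0,"grip": 46}])

```text
time_s: 10.08
position: [0.5791, 0.0027, 0.1537]
tcp_rot: [[0.254, 0.967, 0.001], [0.967, -0.254, 0.0], [0.0, 0.001, -1.0]]
force: [-0.3, 2.5, 0.1]
opening: 0.46
grasp_force: 1.1
```

Emit:
move_arm(increments=[{"xyz": [-1,0,0],"roll": 0,"grip": 46},{"xyz": [-1,0,0],"roll": 0,"grip": 46}])

```text
time_s: 10.25
position: [0.5785, 0.0007, 0.1537]
tcp_rot: [[0.254, 0.967, 0.0], [0.967, -0.254, -0.0], [0.0, 0.0, -1.0]]
force: [1.1, 2.3, 1.0]
opening: 0.457
grasp_force: 1.1
```

Emit:
move_arm(increments=[{"xyz": [-1,0,0],"roll": 0,"grip": 46},{"xyz": [-1,0,0],"roll": 0,"grip": 46}])

```text
time_s: 10.42
position: [0.578, -0.0012, 0.1537]
tcp_rot: [[0.254, 0.967, 0.0], [0.967, -0.254, -0.0], [0.0, 0.0, -1.0]]
force: [0.5, 2.3, 0.8]
opening: 0.46
grasp_force: 1.1
```

```bash
python3 m.py
```

```text
t 10.4167 tub now [ 0.4 57.4] z 153.7 delta [-7.4 -0.4 -0.3] roll -0.001 F [0.5 2.3 0.8] Fy 2.4
1392 front edge [-0.05494746 -0.05456654 -0.05263749]
```

Emit:
move_arm(increments=[{"xyz": [-1,0,0],"roll": 0,"grip": 46},{"xyz": [-1,0,0],"roll": 0,"grip": 46}])

```text
time_s: 10.63
position: [0.5777, -0.0027, 0.1537]
tcp_rot: [[0.255, 0.967, 0.001], [0.967, -0.255, 0.001], [0.001, 0.001, -1.0]]
force: [2.1, 5.1, 1.5]
opening: 0.461
grasp_force: 2.6
```

Emit:
move_arm(increments=[{"xyz": [-1,0,0],"roll": 0,"grip": 46},{"xyz": [0,0,0],"roll": 0,"grip": 46}])

```text
time_s: 10.8
position: [0.5776, -0.0031, 0.1537]
tcp_rot: [[0.255, 0.967, 0.001], [0.967, -0.255, 0.002], [0.002, 0.001, -1.0]]
force: [1.6, 5.5, 1.7]
opening: 0.463
grasp_force: 2.8
```

Emit:
move_arm(increments=[{"xyz": [-1,0,0],"roll": 0,"grip": 46},{"xyz": [0,0,0],"roll": 0,"grip": 46}])

```text
time_s: 10.97
position: [0.5773, -0.0039, 0.1537]
tcp_rot: [[0.255, 0.967, 0.001], [0.967, -0.255, 0.002], [0.002, 0.001, -1.0]]
force: [1.5, 5.4, 1.1]
opening: 0.461
grasp_force: 2.9
```

The force has risen to about 5.5 N, so the lid is on the first rib.

Emit:
move_arm(increments=[{"xyz": [-1,0,0],"roll": 0,"grip": 46},{"xyz": [0,0,0],"roll": 0,"grip": 46}])

```text
time_s: 11.13
position: [0.5769, -0.0053, 0.1537]
tcp_rot: [[0.254, 0.967, 0.001], [0.967, -0.254, 0.001], [0.001, 0.001, -1.0]]
force: [1.5, 3.8, 1.3]
opening: 0.459
grasp_force: 2.2
```

Emit:
move_arm(increments=[{"xyz": [-1,0,0],"roll": 0,"grip": 46},{"xyz": [0,0,0],"roll": 0,"grip": 46}])

```text
time_s: 11.3
position: [0.5764, -0.0072, 0.1537]
tcp_rot: [[0.254, 0.967, 0.0], [0.967, -0.254, -0.001], [-0.001, 0.0, -1.0]]
force: [1.0, 2.7, 2.5]
opening: 0.46
grasp_force: 1.3
```

```bash
python3 m.py
```

```text
t 11.3 tub now [ 0.4 51.3] z 153.7 delta [-1.3 -0.4 -0.3] roll -0.001 F [1.  2.7 2.5] Fy 2.86
1428 front edge [-0.06138072 -0.06067439 -0.05892446]
```

Force is falling past the crest, so I continue 1 mm at a time.

Emit:
move_arm(increments=[{"xyz": [-1,0,0],"roll": 0,"grip": 46},{"xyz": [0,0,0],"roll": 0,"grip": 46}])

```text
time_s: 11.52
position: [0.5759, -0.0086, 0.1535]
tcp_rot: [[0.254, 0.967, -0.0], [0.967, -0.254, -0.001], [-0.001, -0.0, -1.0]]
force: [0.6, 0.7, 0.3]
opening: 0.46
grasp_force: 0.7
```

```bash
python3 m.py
```

```text
t 11.5167 tub now [ 0.3 49.8] z 153.5 delta [ 0.2 -0.3 -0.5] roll -0.001 F [0.6 0.7 0.3] Fy 0.87
1431 front edge [-0.06308651 -0.06243315 -0.06050535]
```

Emit:
move_arm(increments=[{"xyz": [0,0,0],"roll": 0,"grip": 46},{"xyz": [0,0,0],"roll": 0,"grip": 46}])

```text
time_s: 11.73
position: [0.5756, -0.0085, 0.1532]
tcp_rot: [[0.254, 0.967, -0.001], [0.967, -0.254, -0.001], [-0.001, -0.001, -1.0]]
force: [0.3, 0.1, 0.1]
opening: 0.46
grasp_force: 0.0
```

```bash
python3 m.py
```

```text
t 11.7333 tub now [-0.1 49.8] z 153.2 delta [ 0.2  0.1 -0.8] roll -0.001 F [0.3 0.1 0.1] Fy 0.17
1422 front edge [-0.06298882 -0.06231939 -0.06041129]
```

Emit:
move_arm(increments=[{"xyz": [-1,0,0],"roll": 0,"grip": 46},{"xyz": [0,0,0],"roll": 0,"grip": 46}])

```text
time_s: 11.95
position: [0.5754, -0.009, 0.1533]
tcp_rot: [[0.254, 0.967, -0.001], [0.967, -0.254, 0.0], [-0.0, -0.001, -1.0]]
force: [0.1, -0.0, -0.3]
opening: 0.459
grasp_force: 0.2
```

```bash
python3 m.py
```

```text
t 11.95 tub now [-0.2 49.3] z 153.3 delta [ 0.7  0.2 -0.7] roll -0.001 F [ 0.1 -0.  -0.3] Fy 0.0
1440 front edge [-0.06391416 -0.06332204 -0.0610611 ]
```

Emit:
move_arm(increments=[{"xyz": [-1,0,0],"roll": 0,"grip": 46},{"xyz": [0,0,0],"roll": 0,"grip": 46}])

```text
time_s: 12.17
position: [0.5754, -0.01, 0.1534]
tcp_rot: [[0.254, 0.967, -0.0], [0.967, -0.254, -0.0], [-0.0, -0.0, -1.0]]
force: [0.1, -0.1, 0.0]
opening: 0.463
grasp_force: 0.0
```

```bash
python3 m.py
```

```text
t 12.1667 tub now [ 0.1 48.2] z 153.4 delta [ 1.8 -0.1 -0.6] roll -0.001 F [ 0.1 -0.1  0. ] Fy -0.04
1447 front edge [-0.06765134 -0.06468762 -0.06223463]
```

The force is zero, so the catch has probably snapped home. I'll back off and look.

Emit:
move_arm(increments=[{"xyz": [10,0,0],"roll": 0,"grip": 46},{"xyz": [10,0,0],"roll": 0,"grip": 46},{"xyz": [0,0,-30],"roll": 0,"grip": 46},{"xyz": [0,0,-35],"roll": 0,"grip": 46},{"xyz": [0,0,-35],"roll": 0,"grip": 46}])

```text
time_s: 12.63
position: [0.5801, 0.011, 0.2539]
tcp_rot: [[0.253, 0.967, -0.003], [0.967, -0.253, 0.001], [-0.0, -0.003, -1.0]]
force: [0.6, 1.3, 0.5]
opening: 0.462
grasp_force: 0.0
```

Emit:
move_arm(increments=[{"xyz": [-30,-4,0],"roll": 0,"grip": 46},{"xyz": [-35,-5,0],"roll": 0,"grip": 46},{"xyz": [-35,-5,0],"roll": 0,"grip": 46},{"xyz": [-35,-5,0],"roll": 0,"grip": 46},{"xyz": [-20,-5,0],"roll": 0,"grip": 46}])

```text
time_s: 13.05
position: [0.5176, -0.1362, 0.2539]
tcp_rot: [[0.255, 0.967, 0.001], [0.967, -0.255, -0.002], [-0.001, 0.001, -1.0]]
force: [0.7, 0.5, 0.1]
opening: 0.461
grasp_force: 0.0
```

Emit:
move_arm(increments=[{"xyz": [0,0,0],"roll": 0,"grip": 46},{"xyz": [0,0,0],"roll": 0,"grip": 46}])

```text
time_s: 13.22
position: [0.5181, -0.1344, 0.2537]
tcp_rot: [[0.256, 0.967, 0.001], [0.967, -0.256, 0.0], [0.001, 0.0, -1.0]]
force: [0.2, 0.1, -0.3]
opening: 0.46
grasp_force: 0.0
```

```bash
python3 m.py; python3 - <<'E'
from h import *
p,d=bot.capture("wrist"); P=cloud("wrist",d); t=tub(P); z=P[...,2]
def pr(n,k): print(n,k.sum(),np.percentile(t[k][:,1],[1,50,99]).round(4) if k.sum() else "")
a=(abs(t[...,0])<.05)
pr("lip",a&(z>.158)&(z<.175)&(t[...,1]>-.02)&(t[...,1]<.14))
pr("plate",a&(z>.143)&(z<.151)&(t[...,1]>-.1)&(t[...,1]<.09))
pr("deck far",a&(z>.136)&(z<.143)&(t[...,1]>.08))
k=(abs(t[...,0]+.079)<.02)&(abs(t[...,1]+.025)<.05)&(z>.14)
v,u=np.where(k)
if len(v):
    c=p[max(v.min()-10,0):v.max()+10,max(u.min()-10,0):u.max()+10,::-1]; f=min(780/c.shape[1],580/c.shape[0]); cv2.imwrite("pics/w3.png",cv2.resize(c,None,fx=f,fy=f,interpolation=cv2.INTER_CUBIC)); print(u.min(),u.max(),v.min(),v.max())
else: cv2.imwrite("pics/w3.png",p[:,:,::-1])
E
```

```text
t 13.2167 tub now [-23.8 -86.5] z 253.7 delta [136.6  23.4  99.8] roll -0.003 F [ 0.2  0.1 -0.3] Fy 0.17
1438 front edge [-0.0643187  -0.06390609 -0.06198894]
lip 7408 [0.0182 0.0288 0.0377]
plate 18138 [-0.0607 -0.0254  0.0064]
deck far 0 
0 276 61 479
```

View pics/w3.png

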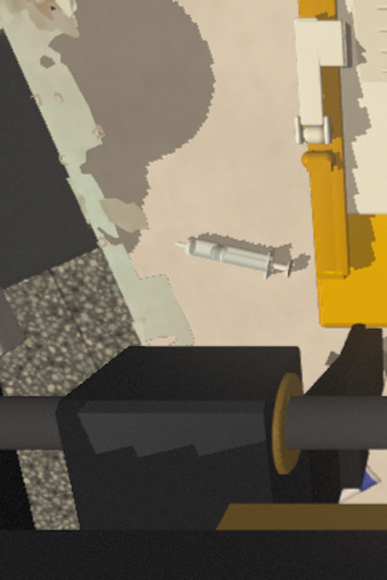

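The roller is at (312,130) in the crop, just short of the second rib at (318,158). Next I'll measure that gap exactly; home is 8 mm.

```bash
python3 - <<'E'
from h import *
p,d=bot.capture("wrist"); P=cloud("wrist",d); t=tub(P)*1e3; z=P[...,2]*1e3
k=(t[...,0]>-88)&(t[...,0]<-62)&(abs(t[...,1]+25)<40)&(z>145)&(z<175)
T=t[k]; Z=z[k]
for y in np.arange(-60,10,1.5):
    m=abs(T[:,1]-y-.75)<.75
    if m.sum()>3: print(y,m.sum(),np.percentile(Z[m],[20,50,80,95]).round(1),np.percentile(T[m,0],[5,95]).round(0))
v,u=np.where(k&(t[...,1]<5)); c=p[v.min()-5:v.max()+5,u.min()-15:u.max()+25,::-1]; f=min(780/c.shape[1],580/c.shape[0]); cv2.imwrite("pics/w4.png",cv2.resize(c,None,fx=f,fy=f,interpolation=cv2.INTER_CUBIC)); print(f)
E
```

```text
-60.0 96 [146.6 151.7 152.3 152.7] [-84. -63.]
-58.5 88 [146.5 151.1 152.1 152.6] [-84. -64.]
-57.0 94 [146.7 151.2 151.7 152.6] [-84. -63.]
-55.5 91 [146.8 151.8 152.4 152.8] [-85. -63.]
-54.0 92 [146.2 150.9 152.  152.9] [-84. -63.]
-52.5 89 [146.6 151.5 152.2 152.7] [-84. -63.]
-51.0 93 [146.5 151.7 152.6 153.3] [-83. -63.]
-49.5 95 [146.5 151.2 152.1 152.6] [-84. -63.]
-48.0 97 [147.  151.6 152.3 152.8] [-84. -64.]
-46.5 83 [146.6 151.4 152.3 152.6] [-84. -64.]
-45.0 106 [147.  151.5 152.4 153. ] [-84. -63.]
-43.5 80 [146.9 151.6 152.3 152.9] [-84. -63.]
-42.0 95 [146.4 151.2 152.4 153. ] [-84. -63.]
-40.5 88 [146.6 152.4 156.5 157.4] [-84. -63.]
-39.0 111 [146.6 154.5 156.6 157.2] [-85. -63.]
-37.5 105 [146.8 152.7 156.8 157.5] [-86. -64.]
-36.0 115 [147.1 155.4 156.6 157.4] [-86. -64.]
-34.5 113 [146.3 152.6 156.2 157. ] [-86. -63.]
-33.0 106 [147.  154.4 155.4 156.1] [-86. -64.]
-31.5 117 [146.7 151.6 152.5 153.2] [-84. -63.]
-30.0 84 [146.9 151.4 152.1 152.7] [-84. -64.]
-28.5 97 [146.6 151.8 158.8 160.8] [-85. -63.]
-27.0 106 [146.8 159.4 162.  163.2] [-87. -64.]
-25.5 141 [
[... 427 characters left out ...]
108 [146.9 152.9 162.3 163. ] [-84. -64.]
-10.5 132 [146.7 152.  161.9 162.8] [-84. -64.]
-9.0 90 [146.8 152.  161.9 162.9] [-84. -63.]
-7.5 135 [146.9 152.1 162.1 163. ] [-84. -63.]
-6.0 134 [146.8 152.1 162.1 162.6] [-84. -64.]
-4.5 108 [147.  156.6 162.1 163. ] [-84. -64.]
-3.0 115 [146.7 151.8 161.5 162.4] [-84. -63.]
-1.5 124 [147.1 152.3 161.7 162.5] [-84. -64.]
0.0 116 [146.8 152.7 161.9 162.7] [-84. -63.]
1.5 136 [146.7 152.  161.7 162.5] [-84. -63.]
3.0 144 [150.7 155.  161.7 162.3] [-84. -64.]
4.5 106 [157.6 161.  161.9 162.5] [-84. -63.]
6.0 132 [159.7 161.1 161.9 162.5] [-84. -64.]
7.5 127 [160.2 161.4 162.1 162.5] [-84. -64.]
9.0 131 [160.1 161.1 161.9 162.5] [-84. -64.]
4.53125
```

View pics/w4.png

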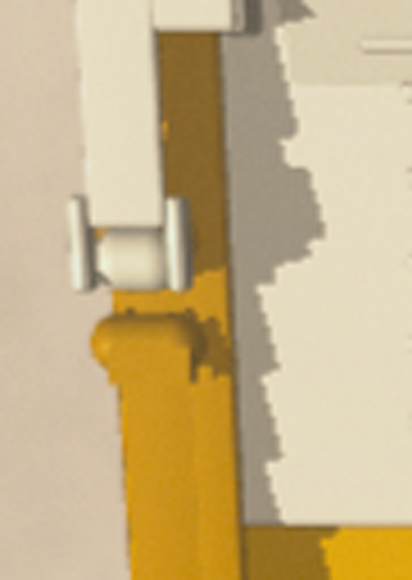

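The roller centre is about 12 mm from the second rib's crest, where home is 8 mm, so travel is only about 81 mm. The lid needs another 3–4 mm, pushed with the force watched.

Emit:
move_arm(increments=[{"xyz": [30,5,0],"roll": 0,"grip": 46},{"xyz": [30,5,0],"roll": 0,"grip": 46},{"xyz": [30,5,0],"roll": 0,"grip": 46},{"xyz": [30,5,0],"roll": 0,"grip": 46},{"xyz": [30,4,0],"roll": 0,"grip": 46}])

```text
time_s: 13.78
position: [0.5801, 0.0077, 0.2535]
tcp_rot: [[0.252, 0.968, 0.0], [0.968, -0.252, 0.0], [0.0, 0.0, -1.0]]
force: [-0.7, -0.4, -0.1]
opening: 0.46
grasp_force: 0.0
```

Emit:
move_arm(increments=[{"xyz": [4,0,0],"roll": 0,"grip": 46},{"xyz": [0,0,0],"roll": 0,"grip": 46},{"xyz": [0,0,30],"roll": 0,"grip": 46},{"xyz": [0,0,30],"roll": 0,"grip": 46},{"xyz": [0,0,0],"roll": 0,"grip": 46}])

```text
time_s: 14.2
position: [0.5759, 0.0089, 0.1885]
tcp_rot: [[0.254, 0.967, -0.012], [0.967, -0.254, 0.001], [-0.002, -0.012, -1.0]]
force: [-1.0, -0.6, -0.3]
opening: 0.457
grasp_force: 0.0
```

```bash
python3 -c "
from h import *
to(0,62,154)"
```

```text
t 14.2 tub now [-4.2 66.7] z 188.5 delta [-4.6  4.6 34.5] roll -0.001 F [-1.  -0.6 -0.3] Fy -0.83
```

Emit:
move_arm(increments=[{"xyz": [0,0,20],"roll": 0,"grip": 46},{"xyz": [0,0,18],"roll": 0,"grip": 46},{"xyz": [0,0,0],"roll": 0,"grip": 46},{"xyz": [0,0,0],"roll": 0,"grip": 46}])

```text
time_s: 14.53
position: [0.5801, 0.0081, 0.1559]
tcp_rot: [[0.255, 0.967, -0.001], [0.967, -0.255, 0.0], [-0.0, -0.001, -1.0]]
force: [0.2, -0.2, 1.2]
opening: 0.459
grasp_force: 0.0
```

```bash
python3 -c "
from h import *
to(0,51,154)"
```

```text
t 14.5333 tub now [ 0. 67.] z 155.9 delta [-16.   -0.    1.9] roll -0.001 F [ 0.2 -0.2  1.2] Fy -0.13
```

Emit:
move_arm(increments=[{"xyz": [-5,0,2],"roll": 0,"grip": 46},{"xyz": [-5,0,0],"roll": 0,"grip": 46},{"xyz": [-4,0,0],"roll": 0,"grip": 46},{"xyz": [-2,0,0],"roll": 0,"grip": 46},{"xyz": [0,0,0],"roll": 0,"grip": 46}])

```text
time_s: 14.95
position: [0.5765, -0.0078, 0.1542]
tcp_rot: [[0.255, 0.967, 0.001], [0.967, -0.255, -0.0], [-0.0, 0.001, -1.0]]
force: [0.1, 0.2, -0.5]
opening: 0.46
grasp_force: 0.0
```

Emit:
move_arm(increments=[{"xyz": [-1,0,0],"roll": 0,"grip": 46},{"xyz": [-1,0,0],"roll": 0,"grip": 46},{"xyz": [0,0,0],"roll": 0,"grip": 46}])

```text
time_s: 15.2
position: [0.5758, -0.0089, 0.1536]
tcp_rot: [[0.254, 0.967, 0.0], [0.967, -0.254, -0.0], [-0.0, 0.0, -1.0]]
force: [0.3, -0.4, 0.2]
opening: 0.459
grasp_force: 0.0
```

```bash
python3 m.py
```

```text
t 15.2 tub now [ 0.2 49.4] z 153.6 delta [ 0.6 -0.2 -0.4] roll -0.001 F [ 0.3 -0.4  0.2] Fy -0.35
1436 front edge [-0.06454512 -0.06400995 -0.06223728]
```

Emit:
move_arm(increments=[{"xyz": [-1,0,0],"roll": 0,"grip": 46},{"xyz": [0,0,0],"roll": 0,"grip": 46}])

```text
time_s: 15.42
position: [0.5755, -0.0098, 0.1535]
tcp_rot: [[0.254, 0.967, -0.0], [0.967, -0.254, -0.0], [-0.0, -0.0, -1.0]]
force: [-0.7, -0.1, -1.4]
opening: 0.458
grasp_force: 0.0
```

Emit:
move_arm(increments=[{"xyz": [-1,0,0],"roll": 0,"grip": 46},{"xyz": [0,0,0],"roll": 0,"grip": 46}])

```text
time_s: 15.58
position: [0.5752, -0.0108, 0.1535]
tcp_rot: [[0.254, 0.967, -0.0], [0.967, -0.254, -0.0], [-0.0, -0.0, -1.0]]
force: [0.6, -0.7, 0.1]
opening: 0.459
grasp_force: 0.0
```

```bash
python3 m.py
```

```text
t 15.5833 tub now [ 0.2 47.4] z 153.5 delta [ 2.6 -0.2 -0.5] roll -0.001 F [ 0.6 -0.7  0.1] Fy -0.49
1457 front edge [-0.06734126 -0.06696829 -0.06538126]
```

Emit:
move_arm(increments=[{"xyz": [0,0,0],"roll": 0,"grip": 46},{"xyz": [0,0,0],"roll": 0,"grip": 46}])

```text
time_s: 15.8
position: [0.5753, -0.0108, 0.1535]
tcp_rot: [[0.254, 0.967, -0.0], [0.967, -0.254, 0.0], [0.0, -0.0, -1.0]]
force: [0.8, 0.8, -0.5]
opening: 0.459
grasp_force: 0.0
```

```bash
python3 m.py
```

```text
t 15.8 tub now [ 0.2 47.5] z 153.5 delta [ 2.5 -0.2 -0.5] roll -0.001 F [ 0.8  0.8 -0.5] Fy 0.92
1449 front edge [-0.06769948 -0.0672734  -0.06530597]
```

Emit:
move_arm(increments=[{"xyz": [-1,0,0],"roll": 0,"grip": 46},{"xyz": [0,0,0],"roll": 0,"grip": 46}])

```text
time_s: 16.02
position: [0.575, -0.0119, 0.1536]
tcp_rot: [[0.254, 0.967, 0.0], [0.967, -0.254, -0.0], [-0.0, 0.0, -1.0]]
force: [-0.5, -0.1, -0.3]
opening: 0.462
grasp_force: 0.0
```

```bash
python3 m.py
```

```text
t 16.0167 tub now [ 0.2 46.4] z 153.6 delta [ 3.6 -0.2 -0.4] roll -0.001 F [-0.5 -0.1 -0.3] Fy -0.28
1434 front edge [-0.06771054 -0.06728182 -0.06546894]
```

The lid jumped about 3 mm ahead of the fingers, and my last 1 mm didn't move it, so it has snapped in. I'll back off and verify.

Emit:
move_arm(increments=[{"xyz": [10,0,0],"roll": 0,"grip": 46},{"xyz": [10,0,0],"roll": 0,"grip": 46},{"xyz": [0,0,-30],"roll": 0,"grip": 46},{"xyz": [0,0,-35],"roll": 0,"grip": 46},{"xyz": [0,0,-35],"roll": 0,"grip": 46}])

```text
time_s: 16.48
position: [0.5796, 0.0091, 0.2538]
tcp_rot: [[0.253, 0.967, -0.003], [0.967, -0.253, 0.001], [0.0, -0.003, -1.0]]
force: [1.0, -0.7, 0.3]
opening: 0.456
grasp_force: 0.0
```

Emit:
move_arm(increments=[{"xyz": [-30,-4,0],"roll": 0,"grip": 46},{"xyz": [-35,-5,0],"roll": 0,"grip": 46},{"xyz": [-35,-5,0],"roll": 0,"grip": 46},{"xyz": [-35,-5,0],"roll": 0,"grip": 46},{"xyz": [-20,-5,0],"roll": 0,"grip": 46}])

```text
time_s: 16.9
position: [0.5171, -0.138, 0.2538]
tcp_rot: [[0.255, 0.967, 0.0], [0.967, -0.255, -0.001], [-0.001, 0.001, -1.0]]
force: [0.4, 0.5, 0.3]
opening: 0.463
grasp_force: 0.0
```

Emit:
move_arm(increments=[{"xyz": [0,0,0],"roll": 0,"grip": 46},{"xyz": [0,0,0],"roll": 0,"grip": 46}])

```text
time_s: 17.07
position: [0.5176, -0.1362, 0.2537]
tcp_rot: [[0.256, 0.967, 0.0], [0.967, -0.256, 0.001], [0.001, 0.0, -1.0]]
force: [0.5, 1.2, 0.4]
opening: 0.459
grasp_force: 0.0
```

```bash
python3 m.py; python3 - <<'E'
from h import *
p,d=bot.capture("wrist"); P=cloud("wrist",d); t=tub(P)*1e3; z=P[...,2]*1e3
a=(abs(t[...,0])<50); k=a&(z>158)&(z<175)&(t[...,1]>-30)&(t[...,1]<140); print("lip",np.percentile(t[k][:,1],[1,50,99]).round(1))
k=(t[...,0]>-88)&(t[...,0]<-68)&(abs(t[...,1]+25)<40)&(z>145)&(z<175)
T=t[k]; Z=z[k]
for y in np.arange(-45,-12,1.5):
    m=abs(T[:,1]-y-.75)<.75; print(y,np.percentile(Z[m],[50,80,95]).round(1))
E
```

```text
t 17.0667 tub now [-23.9 -88.5] z 253.7 delta [138.5  23.4  99.8] roll -0.003 F [0.5 1.2 0.4] Fy 1.31
1453 front edge [-0.06787568 -0.06734503 -0.06540748]
lip [14.7 25.4 34.3]
-45.0 [151.7 152.5 153.1]
-43.5 [151.7 152.1 152.5]
-42.0 [151.8 152.5 152.9]
-40.5 [154.8 156.7 157.4]
-39.0 [155.9 157.1 157.8]
-37.5 [155.7 156.7 157.5]
-36.0 [156.  156.8 157.3]
-34.5 [155.8 156.5 157. ]
-33.0 [153.9 155.3 156.2]
-31.5 [156.2 158.  160.3]
-30.0 [158.5 160.4 161.7]
-28.5 [159.  160.2 161.3]
-27.0 [158.9 160.4 161.4]
-25.5 [158.4 160.2 161.4]
-24.0 [158.  160.2 161.5]
-22.5 [160.4 161.3 161.9]
-21.0 [160.6 161.5 162. ]
-19.5 [153.5 160.8 161.6]
-18.0 [160.2 161.1 161.9]
-16.5 [159.6 161.1 161.7]
-15.0 [152.3 160.9 161.5]
-13.5 [160.2 161.2 161.9]
```

The lid moved 3.5 mm and the roller dropped about 2 mm (top at z 160, so its foot is at 152). It now sits about 8 mm from the second rib, which is home.

```bash
python3 -c "
from rig import bot
print(bot.hand_in())"
```

```text
the job is handed in; nothing more can be done
None
```

The job is handed in: the syringe lies inside the tub and the lid's catch sits in the temporary-closure notch, not locked, though the hand-in gave back no verdict.

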